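# Set out power-supply parts on a mounting board

## Robot

A 6-joint arm with a two-finger parallel gripper is mounted at the origin on the work surface. World frame = base frame: x ahead of the robot, y to its left, z up, the work surface at z = 0. Lengths are in m, angles in rad, forces in N, time in s.
With the tool pointing down it reaches from about 0.35 to 0.975 m from the base axis. Payload 7.1 kg.
Tool frame: the origin (TCP) lies midway between the tips of the shut fingers; the grasp point (between the pads) lies 19 mm behind it; z points along the fingers, y is the line along which they close (so a half turn about z gives the same grasp; the last joint's range is limited). The gripper opens to 88 mm and grips with 3 to 60 N. Pads are 20 mm wide; open, the fingers measure 115 mm over their backs; the gripper's body (75 mm by 178 mm) begins 61 mm behind the grasp point.
Start: joints at [1.19, 0.423, 1.63, -0, 1.089, -0.019], TCP at [0.221, 0.585, 0.223] pointing down, gripper open.
Joint ranges: [-3, 3], [-0.9, 2.11], [0.09, 2.58], [-1.31, 4.45], [0.11, 2.69], [-2.54, 2.54]. Speed limits (rad/s): [2.39, 2.39, 3.01, 3.14, 3.14, 3.14].

## Interface

Orientations are given as a unit quaternion [x, y, z, w].
In Python, from station import ctrl, eyes gives the robot as it stands.
- The arm moves only by the shell command python3 -m handwheel 'ROWS'. ROWS is a JSON object of lists of equal length, an entry for each row: "translation": the shift along the tool's x, y, z in mm, a list of three; "angular": the turn, a rotation vector about the tool's x, y, z in degrees, a list of three; "fingers": the opening, from 0 (shut) to 1 (fully open). In form: {"translation": [[tx, ty, tz], ...], "angular": [[ax, ay, az], ...], "fingers": [fingers, ...]}. A call has exactly 8 rows; each row is the pose to reach, as a shift and turn from the pose commanded when the call began, along the tool's axes at that moment; what a row does not reach only later rows make up. A row lasts 1/8 s, in which the tool goes at most 62.5 mm and 10.7 degrees, less where a joint would pass 70% of its speed; a pose out of reach is approached as far as the arm can. A call with a gripper value outside its range is refused whole. The fingers move at their own pace and stop on an object; the grip force is fixed at half the most. Time passes only in rows, so rows that repeat a pose let the fingers close, or fill a call up. It gives the time, the measured TCP pose, the force, the opening and the grip force at its end, in the units of the state.
- ctrl.get_state(): the state, without advancing time (a new reading comes with each control period).
- eyes.camera(name): name is "scene" or "top" or "wrist"; returns the picture (420x560x3 uint8, red, green, blue); there is no depth.
- eyes.camera_params(name): a dict with "fx", "fy", "cx", "cy" (pixels), "k1" (the pictures are not rectified: a ray, as slopes to the right and down, at radius r is drawn at 1 + k1 r^2 times it, then the intrinsics apply), "T" (4x4, takes a point from camera to world coordinates). Camera axes: x right, y up, looking along -z (the intrinsics and any distortion apply to the point x, -y, -z); pixel columns grow to the right and rows downward; lengths in m; the calibration is good to about 2 mm. A picture is of the moment at which its call begins: read the wrist's pose just before it. camera_params takes no time and is no camera call; for the wrist camera it gives the pose at the moment of the call.
- ctrl.close_job(): hands the job in; it is judged then, once.
The state is a dict: "clock": time; "qpos": joint angles; "qvel": joint speeds; "effort": joint torques, N m; "position": TCP position; "ee_rot": TCP orientation; "wrist_force": force on the tool from outside, world axes, zero at the start; "moment": the same for the moment, N m; "opening": finger opening in m; "grasp_force": force on a finger pad.
Only numpy, scipy, OpenCV 4.12 (cv2) and the standard library are available. Lean on these libraries where they do the work, as an engineer would, in place of code of your own. Each camera call takes 0.05 s, during which the arm holds its last target. There are 200 camera calls.

## Task

Set out the four loose parts on the brown mounting board so that their holes can be marked: stand the big capacitor midway between the transformer and the heat sink; lay the rectifier flat on the middle of the heat sink's top; stand the relay squarely behind the big capacitor (on the side away from the robot, level with it along the board's long edge), about 30 mm clear of it and with its long side parallel to that edge; and stand the small capacitor at the relay's end, in line with its length, on the transformer's side and about 20 mm clear of it. Every part stands upright, let go, and the multimeter, the screwdriver and the solder spool stay where they are.

Things in the scene. Friction and masses are not known exactly. Their poses are not given: they have to be found in the camera images.
- board: the mounting board, a fixed bare brown plate 170 x 260 x 3 mm lying on the bench; origin at the centre of its underside, x axis along its short side, away from the robot (its yaw stays within 0.25 rad), y axis along its long side to the robot's left, z up. The transformer and the heat sink are fixed on it at board x = -30 mm, one at y = +90 mm and the other at y = -90 mm; which is which varies
- transformer: the transformer, fixed on the board: dark laminated core with an olive winding cover, 50 (x) x 60 (y) x 46 mm high overall; origin at the centre of its underside, axes parallel to the board's
- heat_sink: the heat sink, fixed on the board: bare aluminium, fins down and a flat top face, 60 x 60 mm and 28 mm high, so that its top lies 31 mm above the bench; origin at the centre of its underside, axes parallel to the board's
- big_capacitor: the big capacitor, a loose black upright can with a bare metal top, 35 mm in diameter and 50 mm high, 70 g or so; origin at the centre of its underside, z along its axis. Like all four loose parts it starts upright on the grey rubber mat (3 mm thick), at any of four places
- small_capacitor: the small capacitor, a loose black upright can with a bare metal top, 22 mm in diameter and 35 mm high, 25 g or so; origin at the centre of its underside, z along its axis
- relay: the relay, a loose white block on a black foot, 22 mm (x) x 42 mm (y, its long side) x 30 mm high, 40 g or so; origin at the centre of its underside, z up; any yaw at the start
- rectifier: the bridge rectifier, a loose flat dark square block 28.5 x 28.5 x 10 mm, four thin terminal tabs 8 mm tall standing on its top (within 13 mm of its centre), 30 g or so; origin at the centre of its underside, x and y square to its sides, z up; any yaw at the start
- multimeter: bystander: yellow multimeter lying face up on the far side, 90 (x) x 185 (y) x 34 mm, loose; origin at the centre of its underside. Leave it alone
- screwdriver: bystander: screwdriver lying on the bench between the mat and the board, about 180 mm long along its x axis, under 35 mm high, loose; origin under the middle of its length. Leave it alone
- spool: bystander: solder spool standing on the bench nearer the robot, 56 mm in diameter and 40 mm high, loose; origin at the centre of its underside. Leave it alone
There are look-alikes about, which are no part of the job. Several things look just like the relay: the one meant starts farthest to the robot's left.

How it is judged:
By the outcome, as a careful person would: the job done as asked, in the order asked, and still so for the second after the job is handed in, with the robot touching nothing.
It also fails if it takes over 104 s, if anything falls off the work surface, if the arm or the gripper's body presses on something with over 40 N, if the wrist force passes 120 N, or if a joint passes its speed limit or range.

## Working session

There is one attempt and no reset: what is moved stays moved. The work goes in short steps, Python scripts to look and compute and a shell command to move; the robot and the scene stay as the last step left them, time stands still between calls to the robot, and variables do not carry over. Pictures are saved under pics/ and viewed, at most 14 in all, crops included, and the job is handed in when it is done.

```bash
ls; mkdir -p pics
cat > h.py <<'E'
import numpy as np, cv2
from station import ctrl, eyes
from scipy.spatial.transform import Rotation as R
def snap(cam,fn):
    p=eyes.camera_params(cam); im=eyes.camera(cam)
    cv2.imwrite(f'pics/{fn}.png',cv2.cvtColor(im,cv2.COLOR_RGB2BGR)); np.save(f'pics/{fn}.npy',p,allow_pickle=True); return p
def load(fn): return np.load(f'pics/{fn}.npy',allow_pickle=True).item()
def px2w(p,u,v,z):
    K=np.array([[p['fx'],0,p['cx']],[0,p['fy'],p['cy']],[0,0,1.]])
    x,y=cv2.undistortPoints(np.array([[[u,v]]],float),K,np.array([p['k1'],0,0,0.]))[0,0]
    T=np.array(p['T']); d=T[:3,:3]@[x,-y,-1]; o=T[:3,3]
    return (o+d*(z-o[2])/d[2])
def w2px(p,X):
    T=np.array(p['T']); c=T[:3,:3].T@(np.array(X)-T[:3,3]); x,y=c[0]/-c[2],-c[1]/-c[2]
    s=1+p['k1']*(x*x+y*y); return p['fx']*x*s+p['cx'],p['fy']*y*s+p['cy']
def go(x,y,z,yaw):
    "rows translation (mm, tool axes now) and turn (deg about tool z) to a downward pose; yaw = dir of tool y"
    s=ctrl.get_state(); r=R.from_quat(s['ee_rot']); 
    t=r.inv().apply(np.array([x,y,z])-s['position'])*1000
    ty=r.as_matrix()[:,1]; cur=np.degrees(np.arctan2(ty[1],ty[0]))
    d=(np.degrees(yaw)-cur+90)%180-90
    print('trans',t.round(1),'turn z',round(-d,1),'cur',s['position'].round(4),round(cur,1),'q6',round(s['qpos'][5],2))
E
python3 - <<'E'
from h import *
s=ctrl.get_state();print(s)
for c in('scene','top','wrist'):
    p=snap(c,c+'0');print(c,np.array(p['T']).round(3).tolist(),p['fx'],p['k1'])
a=cv2.imread('pics/top0.png');cv2.imwrite('pics/top0b.png',cv2.resize(a,(800,600),interpolation=cv2.INTER_CUBIC))
E
```

```text
pics
{'clock': 0.0, 'qpos': array([ 1.19000616e+00,  4.23823700e-01,  1.63066213e+00, -2.22768071e-05,
        1.08859266e+00, -1.89739732e-02]), 'qvel': array([-0.0013383 ,  0.00018386,  0.00061576, -0.00189908, -0.00022124,
       -0.00045762]), 'effort': array([-1.53758276e-03, -5.44607913e+01, -2.73667824e+01,  6.42323191e-02,
        2.28309928e-02, -9.59963381e-05]), 'position': array([0.22099945, 0.58404683, 0.22192335]), 'ee_rot': array([ 1.79917786e-01,  9.83681370e-01, -7.30081479e-04, -1.37840307e-04]), 'wrist_force': array([-0.02869159,  0.43097313,  0.37997795]), 'moment': array([ 0.01706117, -0.05203898,  0.01281369]), 'grasp_force': 0.0, 'opening': 0.08750595600381363}
scene [[-0.748, -0.469, 0.47, 0.99], [0.663, -0.511, 0.547, 0.431], [-0.017, 0.721, 0.693, 0.611], [0.0, 0.0, 0.0, 1.0]] 411.455483221953 -0.08850353203471607
top [[-0.018, 0.984, -0.178, 0.424], [-0.999, -0.023, -0.026, -0.025], [-0.03, 0.178, 0.984, 0.943], [0.0, 0.0, 0.0, 1.0]] 492.78781555624215 0.00841513081471975
wrist [[0.354, -0.89, -0.286, 0.141], [0.935, 0.336, 0.11, 0.615], [-0.001, -0.307, 0.952, 0.385], [0.0, 0.0, 0.0, 1.0]] 346.0019667046152 -0.035290562228177745
```

View pics/top0b.png

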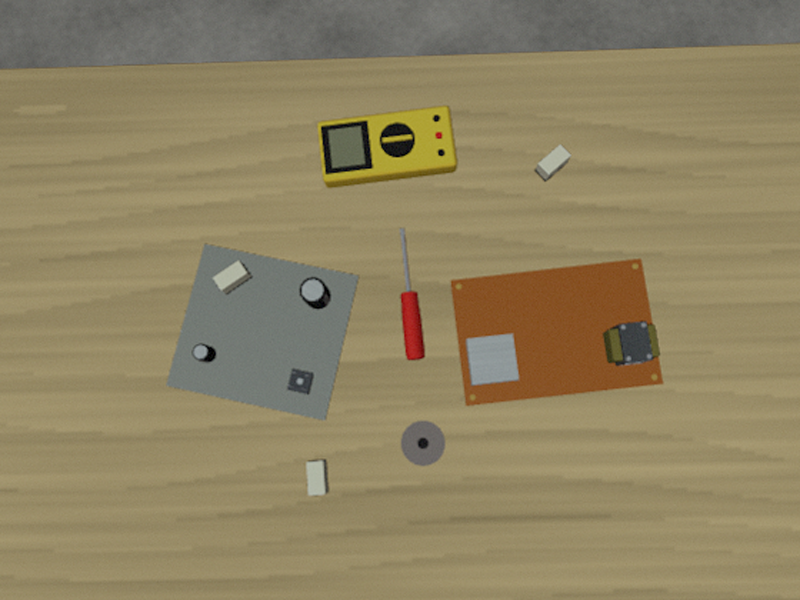

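View pics/scene0.png

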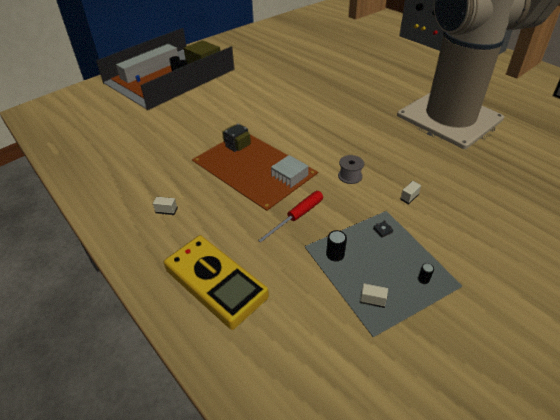

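The top view (800×600 scale) shows the four loose parts on the mat: relay (231,277), big cap (315,292), small cap (203,352) and rectifier (300,380). On the board, the heat sink is at left (492,359) and the transformer at right (632,343). The other two white blocks are look-alikes farther to the robot's right. Next I enlarge the mat and the board.

Run:
```python
from h import *
a=cv2.imread('pics/top0.png')
cv2.imwrite('pics/mat.png',cv2.resize(a[168:298,112:256],None,fx=4.5,fy=4.5,interpolation=cv2.INTER_CUBIC))
cv2.imwrite('pics/board.png',cv2.resize(a[178:288,310:468],None,fx=5,fy=5,interpolation=cv2.INTER_CUBIC))
```

```text
(no output)
```

View pics/mat.png

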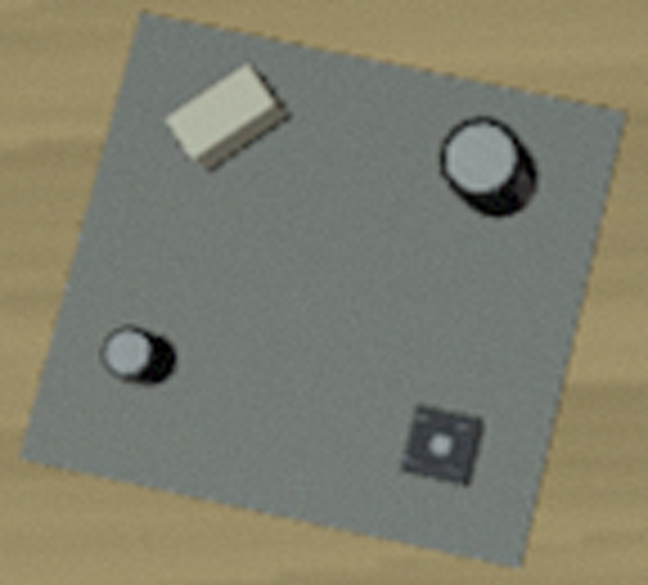

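View pics/board.png

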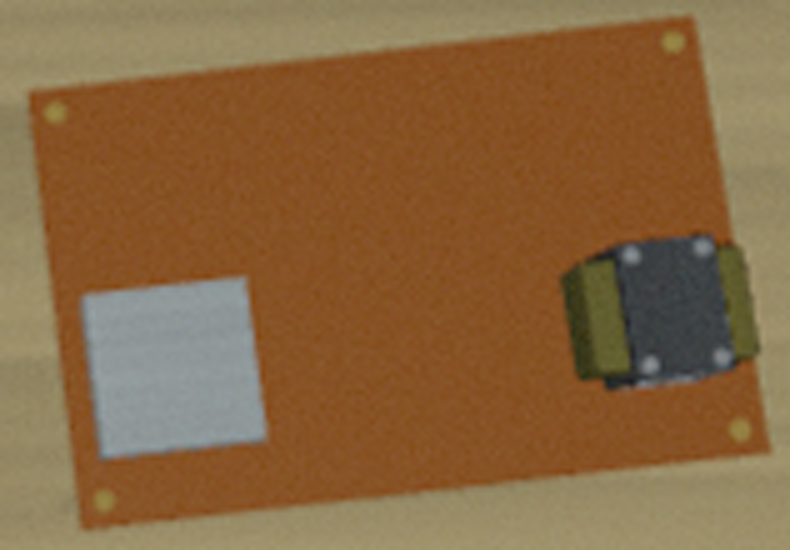

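The mat crop shows the relay top corners (166,121),(249,66),(277,102),(195,157), big cap top (480,156), small cap top (127,352), and rectifier corners (418,405),(484,418),(470,487),(401,472). The board crop shows board corners (30,91),(693,16),(770,452),(82,528) and heat sink top corners (81,295),(245,277),(266,440),(101,458).

```bash
cat > m.py <<'E'
from h import *
p=load('top0')
def M(c,z,s=4.5,o=(112,168)): return np.array([px2w(p,(u+.5)/s-.5+o[0],(v+.5)/s-.5+o[1],z) for u,v in c])
B=lambda c,z: M(c,z,5,(310,178))
def rep(n,P):
    e=np.roll(P,-1,0)-P; print(n,P.mean(0).round(4),'edges',(np.linalg.norm(e,axis=1)*1000).round(1),'dir',np.degrees(np.arctan2(e[:,1],e[:,0])).round(1))
rep('relay',M([(166,121),(249,66),(277,102),(195,157)],.033))
rep('rect',M([(418,405),(484,418),(470,487),(401,472)],.013))
print('big',M([(480,156),(441,156),(519,156)],.053).round(4)); print('small',M([(127,352),(101,352),(153,352)],.038).round(4))
rep('board',B([(30,91),(693,16),(770,452),(82,528)],.003))
rep('sink',B([(81,295),(245,277),(266,440),(101,458)],.031))
E
python3 m.py
```

```text
relay [0.6227 0.2327 0.033 ] edges [41.6 20.1 41.1 20.3] dir [ -56.5 -142.3  123.7   39. ]
rect [0.4817 0.1412 0.013 ] edges [28.5 29.2 29.8 28.6] dir [-102.2  168.7   76.8  -13.8]
big [[0.597  0.1199 0.053 ]
 [0.5974 0.1359 0.053 ]
 [0.5967 0.1038 0.053 ]]
small [[0.5211 0.268  0.038 ]
 [0.5214 0.2788 0.038 ]
 [0.5209 0.2572 0.038 ]]
board [ 0.5426 -0.1979  0.003 ] edges [258.2 168.9 259.2 168.8] dir [ -84.8 -174.7   95.2    4.9]
sink [ 0.5042 -0.1104  0.031 ] edges [61.2 60.5 60.8 60.5] dir [ -84.9 -175.3   95.1    5. ]
```

```bash
cat >> h.py <<'E'
BC=np.array([.5426,-.1979]); BY=np.radians(5.1)
def b2w(x,y): return BC+np.array([[np.cos(BY),-np.sin(BY)],[np.sin(BY),np.cos(BY)]])@[x,y]
T=dict(big=b2w(-.030,0),rect=(b2w(-.03,.09)),relay=b2w(.0285,0),small=b2w(.0285,-.052))
E
python3 - <<'E'
from h import *
go(.597,.120,.11,BY); print(T)
E
```

```text
trans [-515.9 -300.9  112.4] turn z 64.2 cur [0.221  0.5842 0.2221] 69.3 q6 -0.02
{'big': array([ 0.51271877, -0.20056683]), 'rect': array([ 0.50471828, -0.11092313]), 'relay': array([ 0.57098717, -0.19536651]), 'small': array([ 0.57560967, -0.24716065])}
```

```bash
python3 -m handwheel '{"translation":[[-516,-301,80],[-516,-301,80],[-516,-301,80],[-516,-301,80],[-516,-301,80],[-516,-301,80],[-516,-301,80],[-516,-301,80]],"angular":[[0,0,64.2],[0,0,64.2],[0,0,64.2],[0,0,64.2],[0,0,64.2],[0,0,64.2],[0,0,64.2],[0,0,64.2]],"fingers":[0.8,0.8,0.8,0.8,0.8,0.8,0.8,0.8]}'
python3 - <<'E'
from h import *
go(.597,.120,.11,BY)
E
```

```text
clock: 1.15
position: [0.5342, 0.1978, 0.156]
ee_rot: [0.675, 0.738, 0.0, -0.0]
wrist_force: [0.5, 0.1, 0.2]
opening: 0.0705
grasp_force: 0.0
trans [-83.   55.7  46. ] turn z -0.0 cur [0.5342 0.1978 0.156 ] 5.1 q6 0.25
```

```bash
python3 -m handwheel '{"translation":[[-50,34,30],[-83,56,46],[-83,56,46],[-83,56,46],[-83,56,46],[-83,56,46],[-83,56,46],[-83,56,46]],"angular":[[0,0,0],[0,0,0],[0,0,0],[0,0,0],[0,0,0],[0,0,0],[0,0,0],[0,0,0]],"fingers":[0.8,0.8,0.8,0.8,0.8,0.8,0.8,0.8]}'
python3 - <<'E'
from h import *
p=snap('wrist','w1'); go(.597,.120,.015,BY)
print([np.round(w2px(p,X),1) for X in [(.597,.12,.053),(.4817,.1412,.013),(.6227,.2327,.033),(.5211,.268,.038)]])
E
```

```text
clock: 2.15
position: [0.5962, 0.1221, 0.1105]
ee_rot: [0.675, 0.738, 0.0, 0.0]
wrist_force: [0.4, -0.0, -0.0]
opening: 0.0704
grasp_force: 0.0
trans [-2.   0.5 95.5] turn z -0.0 cur [0.5963 0.122  0.1105] 5.1 q6 0.09
[array([281.2, 236.8]), array([134.3, 179.4]), array([336.6,  66.4]), array([177.3, -12.7])]
```

View pics/w1.png

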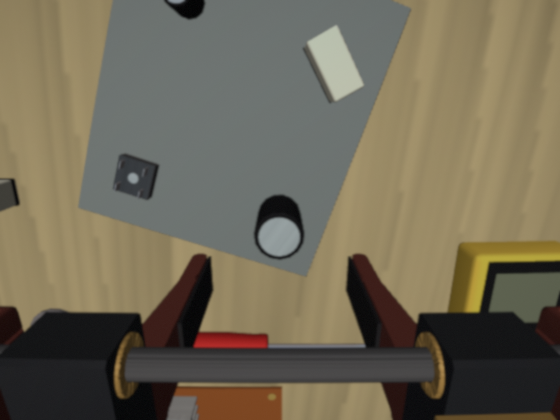

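The wrist view puts the big cap at (279,237), the rectifier at (135,177) and the relay at (335,64), all within about 2 px of prediction. Grasping the big cap.

```bash
python3 -m handwheel '{"translation":[[-2,0.5,40],[-2,0.5,70],[-2,0.5,95],[-2,0.5,95],[-2,0.5,95],[-2,0.5,95],[-2,0.5,95],[-2,0.5,95]],"angular":[[0,0,0],[0,0,0],[0,0,0],[0,0,0],[0,0,0],[0,0,0],[0,0,0],[0,0,0]],"fingers":[0.8,0.8,0.8,0.8,0.8,0.3,0.3,0.3]}'
python3 -m handwheel '{"translation":[[0,0,0],[0,0,0],[0,0,0],[0,0,0],[0,0,-30],[0,0,-70],[0,0,-90],[0,0,-90]],"angular":[[0,0,0],[0,0,0],[0,0,0],[0,0,0],[0,0,0],[0,0,0],[0,0,0],[0,0,0]],"fingers":[0.3,0.3,0.3,0.3,0.3,0.3,0.3,0.3]}'
python3 - <<'E'
from h import *
go(*T['big'],.11,BY)
E
```

```text
clock: 3.2
position: [0.5973, 0.1199, 0.0159]
ee_rot: [0.675, 0.738, 0.0, 0.0]
wrist_force: [-0.4, 0.0, 0.2]
opening: 0.0434
grasp_force: 0.0
clock: 4.2
position: [0.5978, 0.12, 0.1063]
ee_rot: [0.675, 0.738, 0.001, 0.001]
wrist_force: [-0.5, 0.0, -1.5]
opening: 0.0345
grasp_force: 30.0
trans [-311.8 -113.1   -4. ] turn z -0.0 cur [0.5978 0.12   0.1063] 5.1 q6 0.09
```

```bash
python3 -m handwheel '{"translation":[[-50,-18,0],[-105,-38,0],[-160,-58,0],[-215,-78,0],[-265,-96,0],[-312,-113,0],[-312,-113,0],[-312,-113,0]],"angular":[[0,0,0],[0,0,0],[0,0,0],[0,0,0],[0,0,0],[0,0,0],[0,0,0],[0,0,0]],"fingers":[0.3,0.3,0.3,0.3,0.3,0.3,0.3,0.3]}'
python3 - <<'E'
from h import *
go(*T['big'],.0165,BY)
E
```

```text
clock: 5.2
position: [0.5112, -0.2004, 0.1041]
ee_rot: [0.675, 0.737, -0.0, -0.001]
wrist_force: [0.1, -0.1, -0.8]
opening: 0.0347
grasp_force: 30.0
trans [-0.4  1.6 87.6] turn z -0.1 cur [ 0.5112 -0.2004  0.1041] 5.0 q6 -0.48
```

```bash
python3 -m handwheel '{"translation":[[-0.4,1.5,30],[-0.4,1.5,60],[-0.4,1.5,75],[-0.4,1.5,82],[-0.4,1.5,86],[-0.4,1.5,87.5],[-0.4,1.5,87.5],[-0.4,1.5,87.5]],"angular":[[0,0,0],[0,0,0],[0,0,0],[0,0,0],[0,0,0],[0,0,0],[0,0,0],[0,0,0]],"fingers":[0.3,0.3,0.3,0.3,0.3,0.3,0.3,0.3]}'
python3 - <<'E'
from h import *
go(*T['big'],.0155,BY)
E
```

```text
clock: 6.2
position: [0.5138, -0.2014, 0.0183]
ee_rot: [0.675, 0.738, 0.0, 0.0]
wrist_force: [0.1, -0.5, -0.7]
opening: 0.0346
grasp_force: 30.0
trans [ 1.  -1.   2.8] turn z -0.0 cur [ 0.5138 -0.2014  0.0183] 5.1 q6 -0.48
```

```bash
python3 -m handwheel '{"translation":[[0.8,-0.8,1],[0.8,-0.8,2],[0.8,-0.8,2.5],[0.8,-0.8,2.5],[0.8,-0.8,2.5],[0.8,-0.8,2.5],[0.8,-0.8,2.5],[0.8,-0.8,2.5]],"angular":[[0,0,0],[0,0,0],[0,0,0],[0,0,0],[0,0,0],[0,0,0],[0,0,0],[0,0,0]],"fingers":[0.3,0.3,0.3,0.3,0.3,0.3,0.3,0.3]}'
python3 -m handwheel '{"translation":[[0,0,0],[0,0,0],[0,0,0],[0,0,0],[0,0,-20],[0,0,-50],[0,0,-90],[0,0,-110]],"angular":[[0,0,0],[0,0,0],[0,0,0],[0,0,0],[0,0,0],[0,0,0],[0,0,0],[0,0,0]],"fingers":[0.7,0.7,0.7,0.7,0.7,0.7,0.7,0.7]}'
python3 - <<'E'
from h import *
go(.4817,.1412,.07,np.radians(-12.8)); go(.4817,.1412,.07,np.radians(77.2));print(T['big'])
E
```

```text
clock: 7.2
position: [0.5126, -0.2005, 0.0155]
ee_rot: [0.675, 0.738, -0.0, -0.0]
wrist_force: [-2.1, 0.4, 5.0]
opening: 0.0345
grasp_force: 30.0
clock: 8.2
position: [0.5137, -0.201, 0.1288]
ee_rot: [0.675, 0.738, 0.001, 0.002]
wrist_force: [-0.6, 0.0, -0.6]
opening: 0.0611
grasp_force: 0.0
trans [343.8  -1.9  58.1] turn z 17.9 cur [ 0.5137 -0.201   0.1288] 5.1 q6 -0.48
trans [343.8  -1.9  58.1] turn z -72.1 cur [ 0.5137 -0.201   0.1288] 5.1 q6 -0.48
[ 0.51271877 -0.20056683]
```

```bash
python3 -m handwheel '{"translation":[[50,0,0],[110,0,0],[170,0,0],[230,-1,0],[290,-1,10],[344,-2,20],[344,-2,40],[344,-2,58]],"angular":[[0,0,4],[0,0,9],[0,0,17.7],[0,0,17.7],[0,0,17.7],[0,0,17.7],[0,0,17.7],[0,0,17.7]],"fingers":[0.55,0.55,0.55,0.55,0.55,0.55,0.55,0.55]}'
python3 - <<'E'
from h import *
snap('top','top1');snap('wrist','w2');
a=cv2.imread('pics/top1.png')
b=cv2.resize(a[178:288,310:468],None,fx=4,fy=4,interpolation=cv2.INTER_CUBIC)
cv2.imwrite('pics/board1.png',b)
go(.4817,.1412,.006,np.radians(-12.6))
E
```

```text
clock: 9.2
position: [0.4805, 0.1432, 0.0682]
ee_rot: [0.78, 0.626, 0.001, 0.0]
wrist_force: [0.3, -0.4, -0.1]
opening: 0.0484
grasp_force: 0.0
trans [-0.3  2.6 61. ] turn z 0.0 cur [0.4794 0.1421 0.067 ] -12.6 q6 0.48
```

View pics/board1.png

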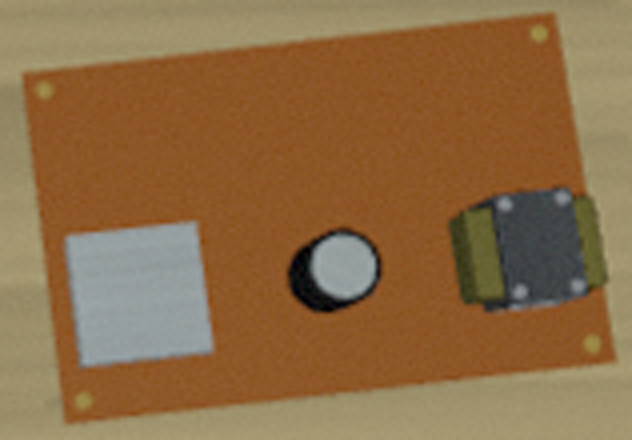

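View pics/w2.png

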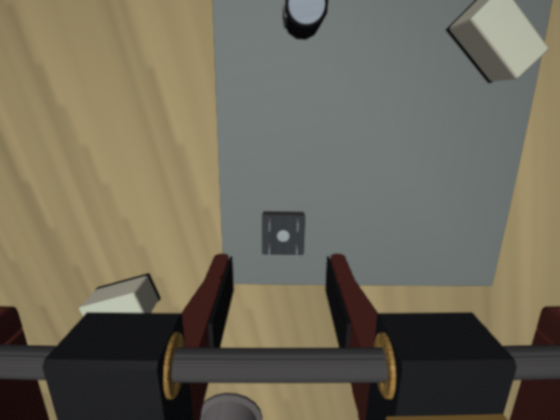

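The board crop shows the big cap standing with its top at (345,266). In the wrist view the rectifier at (283,233) is square to the fingers and centred between them.

```bash
python3 -m handwheel '{"translation":[[0,2,30],[0,2,50],[0,2.3,57],[0,2.3,60.5],[0,2.3,60.5],[0,2.3,60.5],[0,2.3,60.5],[0,2.3,60.5]],"angular":[[0,0,0],[0,0,0],[0,0,0],[0,0,0],[0,0,0],[0,0,0],[0,0,0],[0,0,0]],"fingers":[0.55,0.55,0.55,0.55,0.55,0.55,0.55,0.55]}'
python3 - <<'E'
from h import *
p=load('top1'); q=lambda u,v,z:px2w(p,(u+.5)/4-.5+310,(v+.5)/4-.5+178,z).round(4)
print(q(345,266,.053),T['big']); go(.4817,.1412,.006,np.radians(-12.6))
E
```

```text
clock: 10.3
position: [0.4826, 0.1415, 0.007]
ee_rot: [0.781, 0.625, 0.0, 0.0]
wrist_force: [0.4, -0.6, -0.6]
opening: 0.0483
grasp_force: 0.0
[ 0.5127 -0.2014  0.053 ] [ 0.51271877 -0.20056683]
trans [-0.5 -0.8  1. ] turn z -0.0 cur [0.4826 0.1415 0.007 ] -12.6 q6 0.48
```

Big cap is within 1 mm of its target. Closing on the rectifier and lifting.

```bash
python3 -m handwheel '{"translation":[[0,0,0.5],[0,0,0.5],[0,0,0.5],[0,0,0.5],[0,0,0.5],[0,0,-30],[0,0,-70],[0,0,-100]],"angular":[[0,0,0],[0,0,0],[0,0,0],[0,0,0],[0,0,0],[0,0,0],[0,0,0],[0,0,0]],"fingers":[0.2,0.2,0.2,0.2,0.2,0.2,0.2,0.2]}'
python3 - <<'E'
from h import *
go(*T['rect'],.1,BY)
E
```

```text
clock: 11.3
position: [0.4827, 0.1415, 0.1082]
ee_rot: [0.781, 0.625, 0.0, 0.0]
wrist_force: [0.2, 0.6, -1.7]
opening: 0.0277
grasp_force: 30.0
trans [-241.5   76.7    8.2] turn z -17.7 cur [0.4827 0.1415 0.1082] -12.6 q6 0.48
```

```bash
python3 -m handwheel '{"translation":[[-50,16,0],[-105,33,0],[-160,51,0],[-215,68,0],[-241.5,76.7,0],[-241.5,76.7,0],[-241.5,76.7,0],[-241.5,76.7,0]],"angular":[[0,0,-4],[0,0,-10],[0,0,-17.7],[0,0,-17.7],[0,0,-17.7],[0,0,-17.7],[0,0,-17.7],[0,0,-17.7]],"fingers":[0.2,0.2,0.2,0.2,0.2,0.2,0.2,0.2]}'
python3 - <<'E'
from h import *
go(*T['rect'],.0355,BY)
E
```

```text
clock: 12.3
position: [0.5043, -0.1098, 0.1067]
ee_rot: [0.675, 0.738, -0.0, -0.0]
wrist_force: [-0.6, 1.0, -0.6]
opening: 0.0283
grasp_force: 30.0
trans [-1.2  0.3 71.2] turn z 0.1 cur [ 0.5043 -0.1098  0.1067] 5.2 q6 -0.33
```

```bash
python3 -m handwheel '{"translation":[[-1,0.3,30],[-1,0.3,50],[-1,0.3,62],[-1,0.3,68],[-1,0.3,70],[-1,0.3,70],[-1,0.3,70],[-1,0.3,70]],"angular":[[0,0,0],[0,0,0],[0,0,0],[0,0,0],[0,0,0],[0,0,0],[0,0,0],[0,0,0]],"fingers":[0.2,0.2,0.2,0.2,0.2,0.2,0.2,0.2]}'
python3 - <<'E'
from h import *
go(*T['rect'],.0345,BY)
E
```

```text
clock: 13.3
position: [0.5051, -0.112, 0.0372]
ee_rot: [0.675, 0.738, 0.0, 0.0]
wrist_force: [0.2, -0.0, -0.4]
opening: 0.0278
grasp_force: 30.0
trans [ 1.2 -0.3  2.7] turn z -0.0 cur [ 0.5051 -0.112   0.0372] 5.1 q6 -0.33
```

```bash
python3 -m handwheel '{"translation":[[1,-0.3,1],[1,-0.3,2],[1,-0.3,2.7],[1,-0.3,2.7],[1,-0.3,2.7],[1,-0.3,2.7],[1,-0.3,2.7],[1,-0.3,2.7]],"angular":[[0,0,0],[0,0,0],[0,0,0],[0,0,0],[0,0,0],[0,0,0],[0,0,0],[0,0,0]],"fingers":[0.2,0.2,0.2,0.2,0.2,0.2,0.2,0.2]}'
python3 -m handwheel '{"translation":[[0,0,0],[0,0,0],[0,0,0],[0,0,0],[0,0,-15],[0,0,-40],[0,0,-70],[0,0,-80]],"angular":[[0,0,0],[0,0,0],[0,0,0],[0,0,0],[0,0,0],[0,0,0],[0,0,0],[0,0,0]],"fingers":[0.55,0.55,0.55,0.55,0.55,0.55,0.55,0.55]}'
python3 - <<'E'
from h import *
for a in (123.6,33.6): go(.6227,.2327,.09,np.radians(a))
E
```

```text
clock: 14.3
position: [0.5045, -0.1109, 0.0342]
ee_rot: [0.675, 0.738, -0.0, -0.0]
wrist_force: [-2.3, 1.0, 4.8]
opening: 0.028
grasp_force: 30.0
clock: 15.3
position: [0.5057, -0.1112, 0.1165]
ee_rot: [0.675, 0.738, 0.001, 0.002]
wrist_force: [-0.0, 0.3, 0.3]
opening: 0.0482
grasp_force: 0.0
trans [332.3 146.8  26.6] turn z 61.5 cur [ 0.5057 -0.1112  0.1165] 5.1 q6 -0.33
trans [332.3 146.8  26.6] turn z -28.5 cur [ 0.5057 -0.1112  0.1165] 5.1 q6 -0.33
```

```bash
python3 -m handwheel '{"translation":[[50,22,0],[105,46,0],[160,70,0],[215,95,0],[270,119,0],[322,142,0],[332.3,146.8,10],[332.3,146.8,20]],"angular":[[0,0,-4],[0,0,-10],[0,0,-20],[0,0,-28.5],[0,0,-28.5],[0,0,-28.5],[0,0,-28.5],[0,0,-28.5]],"fingers":[0.5,0.5,0.5,0.5,0.5,0.5,0.5,0.5]}'
python3 - <<'E'
from h import *
snap('top','top2');p=snap('wrist','w3');
a=cv2.imread('pics/w3.png'); c,s=np.cos(np.radians(123.6)),np.sin(np.radians(123.6))
for z in (.033,.003):
  P=[w2px(p,(.6227+c*l-s*w,.2327+s*l+c*w,z)) for l,w in((.021,.011),(.021,-.011),(-.021,-.011),(-.021,.011))]
  cv2.polylines(a,[np.array(P).round().astype(int)],True,(0,0,255) if z>.01 else (255,0,0),1)
b=cv2.imread('pics/top2.png')[178:288,310:468]; b=cv2.resize(b,None,fx=3,fy=3)
o=np.zeros((420,800,3),np.uint8); o[:,:326]=a[:,117:443]; o[:330,326:800]=b
cv2.imwrite('pics/v3.png',o)
go(.6227,.2327,.009,np.radians(33.6))
E
```

```text
clock: 16.3
position: [0.6207, 0.2331, 0.093]
ee_rot: [0.472, 0.882, -0.001, -0.0]
wrist_force: [-0.5, -1.0, 0.2]
opening: 0.0442
grasp_force: 0.0
trans [-0.6  3.8 83. ] turn z -0.1 cur [0.6195 0.2312 0.092 ] 33.5 q6 -0.25
```

View pics/v3.png

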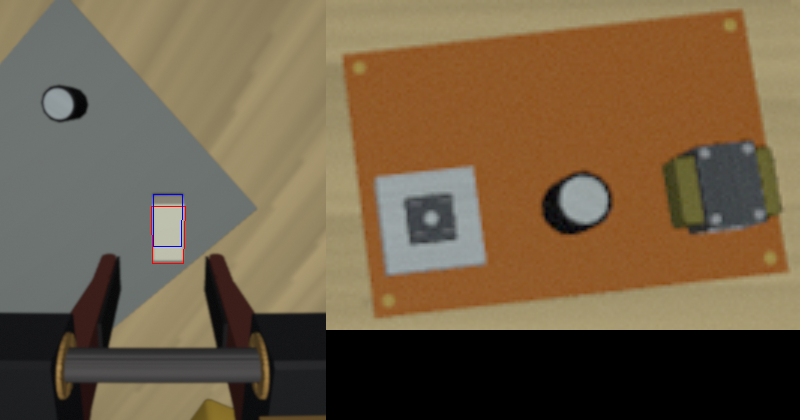

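The relay at about (168,233) matches my predicted outline. In the board inset the rectifier sits centred and square on the heat sink.

```bash
python3 -m handwheel '{"translation":[[-0.5,3,30],[-0.5,3,60],[-0.5,3,75],[-0.5,3,82],[-0.5,3,82],[-0.5,3,82],[-0.5,3,82],[-0.5,3,82]],"angular":[[0,0,0],[0,0,0],[0,0,0],[0,0,0],[0,0,0],[0,0,0],[0,0,0],[0,0,0]],"fingers":[0.5,0.5,0.5,0.5,0.5,0.5,0.5,0.5]}'
python3 - <<'E'
from h import *
go(.6227,.2327,.009,np.radians(33.6))
E
python3 -m handwheel '{"translation":[[0,0,0],[0,0,0],[0,0,0],[0,0,0],[0,0,0],[0,0,-30],[0,0,-70],[0,0,-100]],"angular":[[0,0,0],[0,0,0],[0,0,0],[0,0,0],[0,0,0],[0,0,0],[0,0,0],[0,0,0]],"fingers":[0.15,0.15,0.15,0.15,0.15,0.15,0.15,0.15]}'
python3 - <<'E'
from h import *
go(*T['relay'],.11,BY)
E
```

```text
clock: 17.4
position: [0.6244, 0.2344, 0.0127]
ee_rot: [0.473, 0.881, 0.0, 0.0]
wrist_force: [-0.7, 1.8, 0.4]
opening: 0.0437
grasp_force: 0.0
trans [-0.5 -2.4  3.7] turn z -0.0 cur [0.6244 0.2344 0.0127] 33.6 q6 -0.24
clock: 18.4
position: [0.6245, 0.2343, 0.1136]
ee_rot: [0.473, 0.881, 0.0, 0.0]
wrist_force: [0.0, -0.4, -1.9]
opening: 0.0219
grasp_force: 30.0
trans [-328.5 -282.2    3.4] turn z 28.5 cur [0.6245 0.2343 0.1136] 33.6 q6 -0.24
```

```bash
python3 -m handwheel '{"translation":[[-38,-33,0],[-82,-70,0],[-127,-109,0],[-172,-148,0],[-217,-187,0],[-262,-226,0],[-300,-258,0],[-328.5,-282.2,0]],"angular":[[0,0,4],[0,0,12],[0,0,20],[0,0,28.5],[0,0,28.5],[0,0,28.5],[0,0,28.5],[0,0,28.5]],"fingers":[0.15,0.15,0.15,0.15,0.15,0.15,0.15,0.15]}'
python3 -m handwheel '{"translation":[[0,0,20],[0,0,50],[0,0,70],[0,0,85],[0,0,92],[0,0,95],[0,0,95],[0,0,95]],"angular":[[0,0,0],[0,0,0],[0,0,0],[0,0,0],[0,0,0],[0,0,0],[0,0,0],[0,0,0]],"fingers":[0.15,0.15,0.15,0.15,0.15,0.15,0.15,0.15]}'
python3 - <<'E'
from h import *
go(*T['relay'],.0125,BY)
E
```

```text
clock: 19.4
position: [0.5702, -0.1977, 0.1122]
ee_rot: [0.676, 0.737, 0.0, 0.0]
wrist_force: [1.1, 0.9, 0.2]
opening: 0.0221
grasp_force: 30.0
clock: 20.4
position: [0.5711, -0.1957, 0.0178]
ee_rot: [0.675, 0.738, 0.0, 0.001]
wrist_force: [-0.4, -0.1, -1.4]
opening: 0.0215
grasp_force: 30.0
trans [ 0.3 -0.1  5.3] turn z -0.0 cur [ 0.5711 -0.1957  0.0178] 5.1 q6 -0.44
```

```bash
python3 -m handwheel '{"translation":[[0.5,0,2],[0.5,0,3.5],[0.5,0,4.5],[0.5,0,5.3],[0.5,0,5.3],[0.5,0,5.3],[0.5,0,5.3],[0.5,0,5.3]],"angular":[[0,0,0],[0,0,0],[0,0,0],[0,0,0],[0,0,0],[0,0,0],[0,0,0],[0,0,0]],"fingers":[0.15,0.15,0.15,0.15,0.15,0.15,0.15,0.15]}'
python3 -m handwheel '{"translation":[[0,0,0],[0,0,0],[0,0,0],[0,0,0],[0,0,-15],[0,0,-40],[0,0,-70],[0,0,-100]],"angular":[[0,0,0],[0,0,0],[0,0,0],[0,0,0],[0,0,0],[0,0,0],[0,0,0],[0,0,0]],"fingers":[0.36,0.36,0.36,0.36,0.36,0.36,0.36,0.36]}'
python3 - <<'E'
from h import *
go(.5211,.268,.09,BY)
E
```

```text
clock: 21.4
position: [0.5706, -0.195, 0.0121]
ee_rot: [0.675, 0.738, -0.0, -0.0]
wrist_force: [-1.9, 0.8, 5.5]
opening: 0.022
grasp_force: 30.0
clock: 22.4
position: [0.5708, -0.195, 0.1138]
ee_rot: [0.675, 0.738, 0.0, 0.0]
wrist_force: [0.1, 0.1, 0.3]
opening: 0.0316
grasp_force: 0.0
trans [465.6  -8.6  23.6] turn z -0.0 cur [ 0.5708 -0.195   0.1138] 5.1 q6 -0.44
```

```bash
python3 -m handwheel '{"translation":[[58,-1,0],[118,-2,0],[178,-3,0],[238,-4,0],[298,-5,0],[358,-6,0],[418,-8,0],[465.6,-8.6,0]],"angular":[[0,0,0],[0,0,0],[0,0,0],[0,0,0],[0,0,0],[0,0,0],[0,0,0],[0,0,0]],"fingers":[0.5,0.5,0.5,0.5,0.5,0.5,0.5,0.5]}'
python3 - <<'E'
from h import *
snap('top','top3');p=snap('wrist','w4');
a=cv2.imread('pics/w4.png')
for x,y in ((.5211,.268),):
  P=[w2px(p,(x+.011*np.cos(t),y+.011*np.sin(t),.038)) for t in np.linspace(0,6.28,30)]
  cv2.polylines(a,[np.array(P).round().astype(int)],True,(0,0,255),1)
b=cv2.imread('pics/top3.png')[178:288,310:468]; b=cv2.resize(b,None,fx=3,fy=3,interpolation=cv2.INTER_CUBIC)
o=np.zeros((420,800,3),np.uint8); o[:,:326]=a[:,117:443]; o[:330,326:800]=b
cv2.imwrite('pics/v4.png',o)
go(.5211,.268,.011,BY)
E
```

```text
clock: 23.4
position: [0.5206, 0.2705, 0.1131]
ee_rot: [0.675, 0.738, 0.001, 0.0]
wrist_force: [0.2, -0.7, 0.0]
opening: 0.0439
grasp_force: 0.0
trans [ -4.6  -0.5 102.1] turn z 0.2 cur [0.5209 0.2724 0.1131] 5.3 q6 0.37
```

View pics/v4.png

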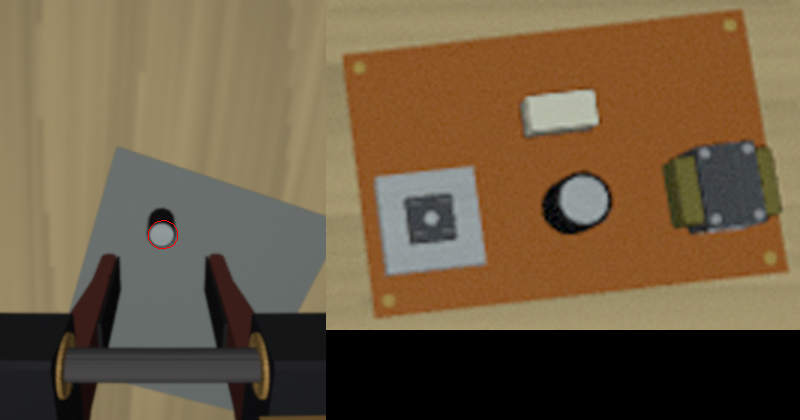

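The small cap top is at (161,235), inside the predicted circle. In the board inset the relay stands squarely behind the big cap.

```bash
python3 -m handwheel '{"translation":[[-2.5,-0.5,30],[-2.5,-0.5,60],[-2.5,-0.5,85],[-2.5,-0.5,97],[-2.5,-0.5,101],[-2.5,-0.5,101],[-2.5,-0.5,101],[-2.5,-0.5,101]],"angular":[[0,0,0],[0,0,0],[0,0,0],[0,0,0],[0,0,0],[0,0,0],[0,0,0],[0,0,0]],"fingers":[0.5,0.5,0.5,0.5,0.5,0.5,0.5,0.5]}'
python3 - <<'E'
from h import *
go(.5211,.268,.011,BY)
E
python3 -m handwheel '{"translation":[[0,0,0],[0,0,0],[0,0,0],[0,0,0],[0,0,0],[0,0,-30],[0,0,-70],[0,0,-100]],"angular":[[0,0,0],[0,0,0],[0,0,0],[0,0,0],[0,0,0],[0,0,0],[0,0,0],[0,0,0]],"fingers":[0.15,0.15,0.15,0.15,0.15,0.15,0.15,0.15]}'
python3 - <<'E'
from h import *
go(*T['small'],.115,BY)
E
```

```text
clock: 24.5
position: [0.521, 0.2657, 0.0115]
ee_rot: [0.675, 0.738, 0.001, 0.0]
wrist_force: [0.2, -0.2, 0.1]
opening: 0.044
grasp_force: 0.0
trans [2.3 0.3 0.5] turn z -0.0 cur [0.521  0.2657 0.0115] 5.1 q6 0.36
clock: 25.5
position: [0.5208, 0.2656, 0.1121]
ee_rot: [0.675, 0.738, 0.0, 0.0]
wrist_force: [0.5, 0.5, -1.2]
opening: 0.0213
grasp_force: 30.0
trans [-515.6    9.3   -3. ] turn z -0.0 cur [0.5208 0.2656 0.1121] 5.1 q6 0.36
```

```bash
python3 -m handwheel '{"translation":[[-55,1,0],[-115,2,0],[-175,3,0],[-235,4,0],[-295,5,0],[-355,6,0],[-415,7,0],[-470,8,0]],"angular":[[0,0,0],[0,0,0],[0,0,0],[0,0,0],[0,0,0],[0,0,0],[0,0,0],[0,0,0]],"fingers":[0.15,0.15,0.15,0.15,0.15,0.15,0.15,0.15]}'
python3 -m handwheel '{"translation":[[-25,1.2,0],[-48,1.2,0],[-48,1.2,0],[-48,1.2,30],[-48,1.2,60],[-48,1.2,80],[-48,1.2,90],[-48,1.2,90]],"angular":[[0,0,0],[0,0,0],[0,0,0],[0,0,0],[0,0,0],[0,0,0],[0,0,0],[0,0,0]],"fingers":[0.15,0.15,0.15,0.15,0.15,0.15,0.15,0.15]}'
python3 - <<'E'
from h import *
go(*b2w(.0285,-.0543),.0117,BY)
E
```

```text
clock: 26.5
position: [0.57, -0.2041, 0.1107]
ee_rot: [0.675, 0.738, 0.0, -0.0]
wrist_force: [0.6, 0.3, -0.8]
opening: 0.0213
grasp_force: 30.0
clock: 27.5
position: [0.5755, -0.2491, 0.0205]
ee_rot: [0.675, 0.738, -0.0, -0.0]
wrist_force: [0.1, -0.1, -0.8]
opening: 0.0213
grasp_force: 30.0
trans [-0.4  0.3  8.7] turn z -0.0 cur [ 0.5755 -0.2491  0.0205] 5.1 q6 -0.52
```

```bash
python3 -m handwheel '{"translation":[[-0.4,0.3,4],[-0.4,0.3,6],[-0.4,0.3,8],[-0.4,0.3,8.8],[-0.4,0.3,8.8],[-0.4,0.3,8.8],[-0.4,0.3,8.8],[-0.4,0.3,8.8]],"angular":[[0,0,0],[0,0,0],[0,0,0],[0,0,0],[0,0,0],[0,0,0],[0,0,0],[0,0,0]],"fingers":[0.15,0.15,0.15,0.15,0.15,0.15,0.15,0.15]}'
python3 -m handwheel '{"translation":[[0,0,0],[0,0,0],[0,0,0],[0,0,0],[0,0,-15],[0,0,-40],[0,0,-70],[0,0,-110]],"angular":[[0,0,0],[0,0,0],[0,0,0],[0,0,0],[0,0,0],[0,0,0],[0,0,0],[0,0,0]],"fingers":[0.34,0.34,0.34,0.34,0.34,0.34,0.34,0.34]}'
python3 -m handwheel '{"translation":[[50,0,-20],[110,0,-40],[170,0,-60],[230,0,-60],[290,0,-60],[350,0,-60],[400,0,-60],[400,0,-60]],"angular":[[0,0,0],[0,0,0],[0,0,0],[0,0,0],[0,0,0],[0,0,0],[0,0,0],[0,0,0]],"fingers":[0.5,0.5,0.5,0.5,0.5,0.5,0.5,0.5]}'
python3 - <<'E'
from h import *
snap('top','top4');snap('scene','scene4')
a=cv2.imread('pics/top4.png')
cv2.imwrite('pics/board4.png',cv2.resize(a[178:288,310:468],None,fx=5,fy=5,interpolation=cv2.INTER_CUBIC))
E
```

```text
clock: 28.5
position: [0.576, -0.25, 0.012]
ee_rot: [0.675, 0.738, 0.0, 0.0]
wrist_force: [0.7, 0.4, -0.7]
opening: 0.0212
grasp_force: 30.0
clock: 29.5
position: [0.5755, -0.2499, 0.1233]
ee_rot: [0.675, 0.738, -0.0, -0.0]
wrist_force: [0.7, 0.3, 0.7]
opening: 0.0302
grasp_force: 0.0
clock: 30.5
position: [0.5403, 0.1514, 0.1831]
ee_rot: [0.673, 0.739, 0.001, 0.0]
wrist_force: [0.2, -0.6, -1.3]
opening: 0.0436
grasp_force: 0.0
```

View pics/board4.png

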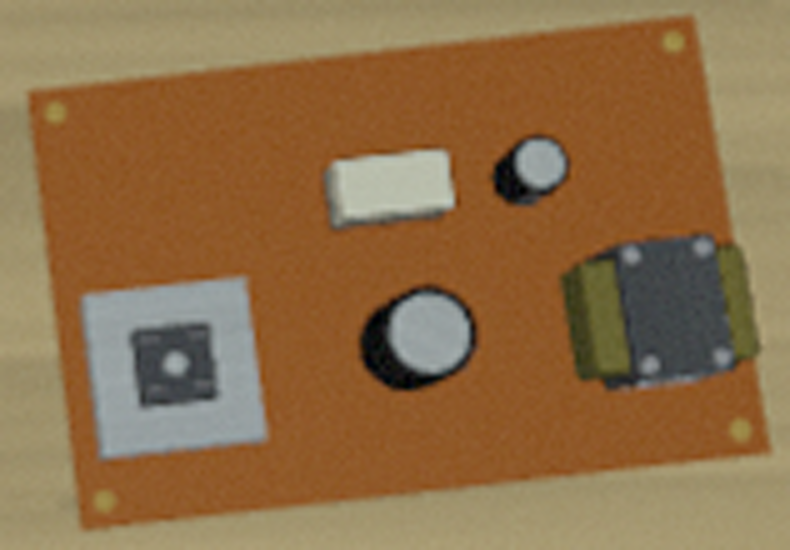

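View pics/scene4.png

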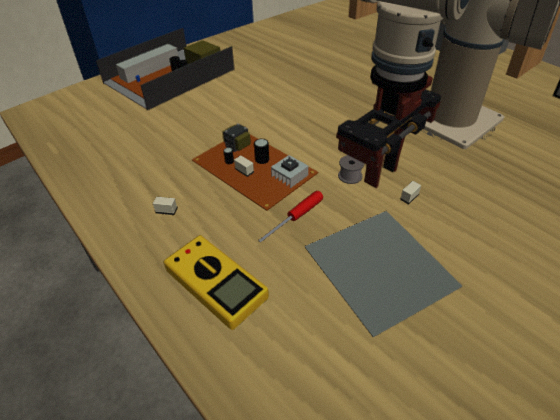

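All parts are standing. In the board crop the relay top corners are (333,161),(447,150),(455,208),(341,220), big cap top (431,332), small cap top (541,163), rectifier centre (175,364). The bystanders have not moved. One last numeric check in board coordinates.

Run:
```python
from h import *
p=load('top4'); 
def b(u,v,z):
    w=px2w(p,(u+.5)/5-.5+310,(v+.5)/5-.5+178,z)[:2]-BC
    c,s=np.cos(BY),np.sin(BY); return (np.array([[c,s],[-s,c]])@w*1000)
P=np.array([b(*q,.033) for q in((333,161),(447,150),(455,208),(341,220))])
e=P[0]-P[1]; f=P[3]-P[2]
print('relay',P.mean(0).round(1),[np.degrees(np.arctan2(-g[0],g[1])).round(1) for g in (e,f)])
print('big',b(431,332,.053).round(1),'small',b(541,163,.038).round(1),'rect',b(175,364,.041).round(1), b(173.5,366,.041).round(1))
```

```text
relay [27.7  0.7] [np.float64(-0.8), np.float64(-0.3)]
big [-29.8  -0.7] small [ 28.9 -53.1] rect [-30.3  90.8] [-30.9  91.4]
```

```bash
python3 -c "from station import ctrl; print(ctrl.close_job())"
```

```text
the job is handed in; nothing more can be done
None
```

The job is handed in after about 31 s: all four parts stand on the board within about 2 mm of their measured targets and are let go, and the bystanders show no movement in the last picture.

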